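# Sort the wing castings into their trays

## Robot

A 6-joint arm with a two-finger parallel gripper is mounted at the origin on the work surface; the furniture and walls round the work are solid. World frame = base frame: x ahead of the robot, y to its left, z up, the work surface at z = 0. Lengths are in mm, angles in degrees, forces in N, time in s.
With the tool pointing down it reaches from about 350 to 850 mm from the base axis. Payload 8.1 kg.
Tool frame: the origin (TCP) lies at the very end of the fingers, on their centre line; the grasp point (between the pads) lies 19 mm behind it (r.grip_point_offset is the distance from the TCP to the grasp point, in mm); z points along the fingers, y is the line along which they close (so a half turn about z gives the same grasp; the last joint's range is limited). The gripper opens to 85 mm and grips with 20 to 120 N. Pads are 22 mm wide; open, the fingers measure 114 mm over their backs; the gripper's body (76 mm by 85 mm) begins 54 mm behind the grasp point. The pads swing forward as they close: fully open they stand 13 mm farther back than shut.
Start: joints at [-4.893, 7.471, 85.268, -0, 87.261, -4.893], TCP at [600.004, 0.022, 231.292] pointing down, gripper open.
Joint ranges: [-169.43, 169.43], [-51.17, 129.36], [1.28, 143.12], [-76.62, 256.62], [0, 156.53], [-152.29, 152.29]. Speed limits (degrees/s): [136.94, 136.94, 159.86, 180, 180, 180].

## Interface

Orientations are given as [roll, pitch, yaw] about the fixed x, y, z axes, in that order (R = Rz(yaw) Ry(pitch) Rx(roll)).
In Python, from bench import status, eyes, r gives the robot as it stands.
- The arm moves only by the shell command python3 -m handwheel 'ROWS' [FORCE]. ROWS is a JSON object whose one key "series" holds a list that holds one entry, the list of rows, each a list of 7 numbers: the shift along the tool's x, y, z in cm, then the turn, a rotation vector about the tool's x, y, z in rad, then the opening, from 0 (shut) to 1 (fully open). In form: {"series": [[[tx, ty, tz, rx, ry, rz, claw], ...]]}. A call has 1 to 12 rows; each row is the pose to reach, as a shift and turn from the pose commanded when the call began, along the tool's axes at that moment; what a row does not reach only later rows make up. A row lasts 1/8 s, in which the tool goes at most 62.5 mm and 10.7 degrees, less where a joint would pass 70% of its speed; a pose out of reach is approached as far as the arm can. A call with a gripper value outside its range is refused whole. The fingers move at their own pace and stop on an object; FORCE is the grip in N (left out, the last holds). Time passes only in rows, so rows that repeat a pose let the fingers close. It gives the time, the measured TCP pose, the force, the opening and the grip force at its end, in the units of the state.
- status.sense(): the state, without advancing time (a new reading comes with each control period).
- eyes.snapshot(name): name is "scene" or "side" or "wrist"; returns a dict with "img" (420x560x3 uint8, red, green, blue), "mtx" (3x3 intrinsics, pixels), "k1" (the pictures are not rectified: a ray, as slopes to the right and down, at radius r is drawn at 1 + k1 r^2 times it, then the intrinsics apply), "R" (3x3) and "t" (3): a world point X has camera coordinates R X + t. Camera axes: x right, y down, z forward; pixel columns grow to the right and rows downward; lengths in mm; the calibration is good to about 2 mm. A picture is of the moment at which its call begins. There is no depth.
- r.hand_in(): hands the job in; it is judged then, once.
The state is a dict: "time": time; "joint_pos": joint angles; "qd": joint speeds; "joint_efforts": joint torques, N m; "tool_pos": TCP position; "tcp_rot": TCP orientation; "ft_force": force on the tool from outside, world axes, zero at the start; "wrist_torque": the same for the moment, N m; "finger_gap": finger opening in mm; "grip_force": force on a finger pad.
Only numpy, scipy, OpenCV 4.12 (cv2) and the standard library are available. Lean on these libraries where they do the work, as an engineer would, in place of code of your own. Each camera call takes 0.05 s, during which the arm holds its last target. There are 200 camera calls.

## Task

Sort the five wing castings on the bench into the trays: the two painted ones (blue paddle, black and yellow foot) into the green tray, the two bare white ones with a single paddle into the red tray, and the bare white one with two paddles into the blue tray. Stand each upright on its foot, flat on the tray floor with the foot along the bay, one casting to a bay, either way round. Leave the paint tin and the dropper bottle where they stand.

Things in the scene. Friction and masses are not known exactly. Their poses are not given: they have to be found in the camera images.
- painted_long: Painted wing casting, longer foot (yellow, black, blue): 32 mm (x) by 120 mm (y), 30 mm high, with one flat upright light blue paddle on it; 105 mm high in all. Origin: centre of its underside; z up, y along the foot. Flat sole. Grip the paddle across x from above, pads 75 mm above the underside, at y = +20 mm; there it is 20 mm thick (x) and 45 mm wide (y). Rigid, 56 to 98 g.
- painted_short: Painted wing casting with the shorter foot: the same shape and colours, foot 35 mm (x) by 96 mm (y) and about 30 mm high, one light blue paddle; 106 mm high in all. Origin: centre of its underside; z up, y along the foot. Flat sole. Grip the paddle across x from above, pads 75 mm above the underside, at y = +6 mm; there it is 20 mm thick (x) and 45 mm wide (y). Rigid, 56 to 98 g.
- bare_long: Bare (unpainted, off-white) wing casting with one paddle and the longer foot: foot bar 31 mm (x) by 118 mm (y) and about 30 mm high; 111 mm high in all. Origin: centre of its underside; z up, y along the foot. Flat sole. Grip the paddle across x from above, pads 75 mm above the underside, at y = +27 mm; there it is 20 mm thick (x) and 42 mm wide (y). Rigid, 56 to 98 g.
- bare_short: Bare (unpainted, off-white) wing casting with one paddle and the shorter foot: foot bar 37 mm (x) by 94 mm (y) and about 30 mm high; 104 mm high in all. Origin: centre of its underside; z up, y along the foot. Flat sole. Grip the paddle across x from above, pads 75 mm above the underside, at y = +23 mm; there it is 20 mm thick (x) and 36 mm wide (y). Rigid, 56 to 98 g.
- bare_twin: Bare (off-white) wing casting with two paddles side by side along the foot, like a heart: foot bar 32 mm (x) by 108 mm (y) and about 30 mm high; 108 mm high in all. Origin: centre of its underside; z up, y along the foot. Flat sole. Grip the paddle across x from above, pads 75 mm above the underside, at y = 0; there it is 20 mm thick (x) and 80 mm wide (y). Rigid, 56 to 98 g.
- green_tray: Fixed shallow open tray of green plastic, 128 mm (x) by 156 mm (y) outside, 24 mm high, walls 5 mm, floor 4 mm thick. A rib 6 mm thick and 18 mm high along y divides it in two equal bays, each 56 mm (x) by 146 mm (y) inside, with centres at x = -31 mm and x = +31 mm. Origin: centre of its underside; z up. For the two painted castings.
- red_tray: Fixed shallow open tray of red plastic, 128 mm (x) by 156 mm (y) outside, 24 mm high, walls 5 mm, floor 4 mm thick. A rib 6 mm thick and 18 mm high along y divides it in two equal bays, each 56 mm (x) by 146 mm (y) inside, with centres at x = -31 mm and x = +31 mm. Origin: centre of its underside; z up. For the two bare single-paddle castings.
- blue_tray: Fixed shallow open tray of blue plastic, 66 mm (x) by 156 mm (y) outside, 24 mm high, walls 5 mm, floor 4 mm thick. It has a single bay, 56 mm (x) by 146 mm (y) inside. Origin: centre of its underside; z up. For the bare twin-paddle casting.
- paint_tin: A bystander to be left alone: a loose, closed, dirty paint tin, 78 mm across and 78 mm high, standing left of the work. Origin: centre of its underside.
- dropper_bottle: A bystander to be left alone: a loose amber bottle with a black dropper cap, 33 mm across and 102 mm high, standing right of the work. Origin: centre of its underside.
Not all that is in view belongs to the job. Leave any pink look-alike of the painted_short alone.

How it is judged (in metres and radians):
At the end, for the whole second after the job is handed in: Painted castings in the green tray, bare single-paddle ones in the red, the bare twin one in the blue; one to a bay, upright (0.2 rad), underside within 8 mm of the floor, foot along the bay (0.35 rad), origin within 16 mm of the bay's centre line and 35 mm of mid-length; all at rest (y of painted_long in the frame of green_tray between -0.035 and 0.035 m and z of painted_long in the frame of green_tray between -0.002 and 0.012 m and angle between each of painted_long, painted_short, bare_long, bare_short, bare_twin's own z axis and vertical below 0.2 rad and angle between the y axis of each of painted_long, painted_short and the y axis of green_tray, either way round below 0.35 rad and linear speed of each of painted_long, painted_short, bare_long, bare_short, bare_twin below 0.01 m/s and angular speed of each of painted_long, painted_short, bare_long, bare_short, bare_twin below 0.1 rad/s and y of painted_short in the frame of green_tray between -0.035 and 0.035 m and z of painted_short in the frame of green_tray between -0.002 and 0.012 m and y of bare_long in the frame of red_tray between -0.035 and 0.035 m and z of bare_long in the frame of red_tray between -0.002 and 0.012 m and angle between the y axis of each of bare_long, bare_short and the y axis of red_tray, either way round below 0.35 rad and y of bare_short in the frame of red_tray between -0.035 and 0.035 m and z of bare_short in the frame of red_tray between -0.002 and 0.012 m and y of bare_twin in the frame of blue_tray between -0.035 and 0.035 m and z of bare_twin in the frame of blue_tray between -0.002 and 0.012 m and angle between the y axis of bare_twin and the y axis of blue_tray, either way round below 0.35 rad and ((x of painted_long in the frame of green_tray between 0.015 and 0.047 m and x of painted_short in the frame of green_tray between -0.047 and -0.015 m) or (x of painted_long in the frame of green_tray between -0.047 and -0.015 m and x of painted_short in the frame of green_tray between 0.015 and 0.047 m)) and ((x of bare_long in the frame of red_tray between 0.015 and 0.047 m and x of bare_short in the frame of red_tray between -0.047 and -0.015 m) or (x of bare_long in the frame of red_tray between -0.047 and -0.015 m and x of bare_short in the frame of red_tray between 0.015 and 0.047 m)) and x of bare_twin in the frame of blue_tray between -0.016 and 0.016 m); the robot touches nothing.
It fails at once if the paint tin pushed more than 15 mm or tipped over (distance of paint_tin from where it was at the start of the episode above 0.015 m or angle between paint_tin's own z axis and vertical above 0.3 rad).
It fails at once if the dropper bottle pushed more than 15 mm or tipped over (distance of dropper_bottle from where it was at the start of the episode above 0.015 m or angle between dropper_bottle's own z axis and vertical above 0.3 rad).
It also fails if it takes over 131 s, if anything falls off the work surface, if the arm or the gripper's body presses on something with over 40 N, if the wrist force passes 120 N, or if a joint passes its speed limit or range.

## Working session

There is one attempt and no reset: what is moved stays moved. The work goes in short steps, Python scripts to look and compute and a shell command to move; the robot and the scene stay as the last step left them, time stands still between calls to the robot, and variables do not carry over. Pictures are saved under pics/ and viewed, at most 16 in all, crops included, and the job is handed in when it is done.

```bash
ls; mkdir -p pics
python3 - <<'E'
from bench import status, eyes, r
import cv2
print(status.sense())
for n in ("scene","side","wrist"):
    s=eyes.snapshot(n); cv2.imwrite(f"pics/{n}0.png",s["img"][:,:,::-1]); print(n,s["mtx"].tolist(),s["k1"],s["R"].round(3).tolist(),s["t"])
E
```

```text
pics
{'time': 0.0, 'joint_pos': array([-4.89220371e+00,  7.51637857e+00,  8.53309354e+01, -1.03859411e-04,
        8.72587704e+01, -4.89292275e+00]), 'qd': array([ 0.03608416,  0.04436225, -0.08153613, -0.03649442,  0.01082659,
       -0.00513273]), 'joint_efforts': array([-1.90700346e-03, -5.69404185e+01, -5.00557995e+01, -2.19391650e-04,
        1.44415747e-02,  7.24149572e-05]), 'tool_pos': array([5.99453706e+02, 7.74009610e-02, 2.30215288e+02]), 'tcp_rot': array([-1.79894293e+02, -8.94498397e-03,  9.00007159e+01]), 'ft_force': array([ 0.0887323 ,  0.16696851, -0.35258499]), 'wrist_torque': array([ 0.04927005, -0.02721621,  0.00833077]), 'grip_force': 0.0, 'finger_gap': 85.35750663076946}
scene [[436.4082548161424, 0.0, 285.6018628504398], [0.0, 436.4082548161424, 211.07594238678743], [0.0, 0.0, 1.0]] -0.0845064550375958 [[0.732, -0.681, -0.002], [-0.318, -0.34, -0.885], [0.602, 0.649, -0.465]] [-314.65999495  210.63212868  767.8389108 ]
side [[512.9879566703837, 0.0, 276.8799597431694], [0.0, 512.9879566703837, 212.53225844281752], [0.0, 0.0, 1.0]] -0.04229903738628597 [[-0.889, -0.458, -0.018], [-0.166, 0.359, -0.918], [0.427, -0.813, -0.395]] [ 455.20478604  116.94545357 1275.79874665]
wrist [[363.07809317735234, 0.0, 285.854880578905], [0.0, 363.07809317735234, 208.8314804999446], [0.0, 0.0, 1.0]] -0.09980862877480334 [[1.0, 0.0, -0.002], [0.001, -0.964, 0.267], [-0.002, -0.267, -0.964]] [-598.37388641  -35.37370592  378.43953643]
```

View pics/scene0.png

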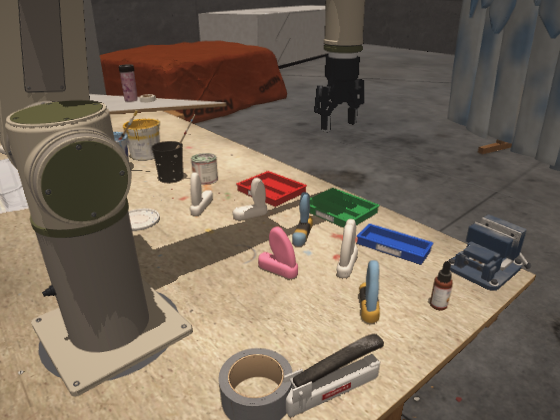

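View pics/side0.png

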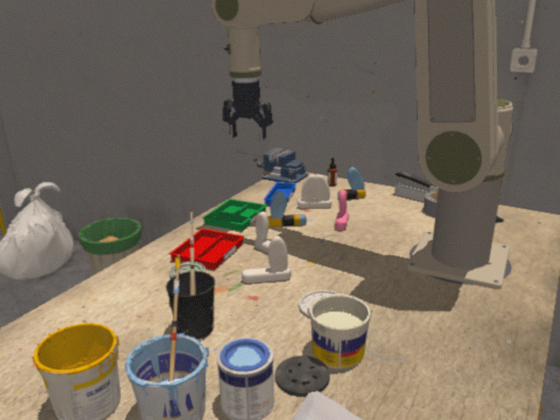

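View pics/wrist0.png

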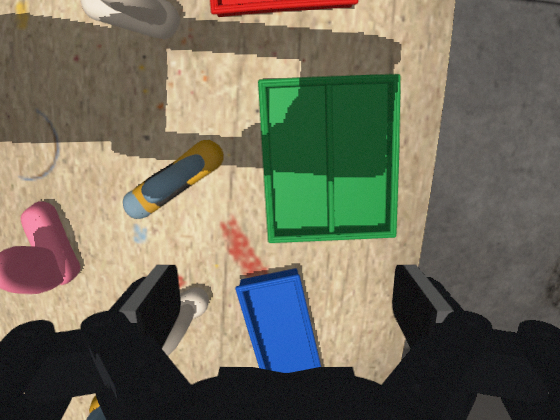

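The wrist picture shows the green tray (330,160), the blue tray (280,320), painted_short or painted_long (175,180), the pink look-alike (40,255, leave alone) and a white one (185,310). The scene and side views show two bare castings to the left, the red tray, and a wide twin-like bare one at side (315,190). Next I survey from higher up, left then right.

```bash
cat > h.py <<'E'
import numpy as np, cv2
from scipy.spatial.transform import Rotation as Ro
from bench import status, eyes, r
def cast(s,uv,z):
    "pixels -> world points on the plane at height z (mm)"
    uv=np.atleast_2d(np.float64(uv)); d=np.array([s["k1"],0,0,0,0],float)
    n=cv2.undistortPoints(uv[:,None],s["mtx"],d)[:,0]
    D=np.c_[n,np.ones(len(n))]@s["R"]; C=-s["R"].T@s["t"]
    return (C+D*((z-C[2])/D[:,2])[:,None])[:,:2]
def snap(n,f=None):
    s=eyes.snapshot(n)
    if f: cv2.imwrite(f"pics/{f}.png",s["img"][:,:,::-1])
    return s
def rel(x,y,z,yaw):
    "tool-frame shift (cm) and turn (rad) to reach a tool-down pose at grip yaw (deg, direction of tool y = closing, mod 180)"
    st=status.sense(); R=Ro.from_euler("xyz",st["tcp_rot"],degrees=True)
    R0=R.as_matrix(); c=np.degrees(np.arctan2(R0[1,1],R0[0,1]))
    a=(yaw-c+90)%180-90
    tgt=Ro.from_euler("z",a,degrees=True)*Ro.from_euler("xyz",[180,0,st["tcp_rot"][2]],degrees=True)
    t=R0.T@(np.array([x,y,z])-st["tool_pos"])/10
    rv=(R.inv()*tgt).as_rotvec()
    print("rel",t.round(2),rv.round(3),"joints",st["joint_pos"].round(0))
E
python3 -m handwheel '{"series": [[[18,-8,-10,0,0,0,1],[18,-8,-10,0,0,0,1],[18,-8,-10,0,0,0,1],[18,-8,-10,0,0,0,1],[18,-8,-10,0,0,0,1],[18,-8,-10,0,0,0,1]]]}'
python3 -c "
from h import *; import pickle
pickle.dump(snap('wrist','L'),open('L.pkl','wb'));print(status.sense()['tool_pos'],status.sense()['tcp_rot'])"
python3 -m handwheel '{"series": [[[-25,0,0,0,0,0,1],[-25,0,0,0,0,0,1],[-25,0,0,0,0,0,1],[-25,0,0,0,0,0,1],[-25,0,0,0,0,0,1],[-25,0,0,0,0,0,1],[-25,0,0,0,0,0,1]]]}'
python3 -c "
from h import *; import pickle
pickle.dump(snap('wrist','R'),open('R.pkl','wb'));print(status.sense()['tool_pos'],status.sense()['tcp_rot'])"
```

```text
time: 0.9
tool_pos: [520.0, 179.5, 330.4]
tcp_rot: [-179.9, 0.0, 90.0]
ft_force: [-0.3, -0.1, 0.1]
finger_gap: 85.1
grip_force: 0.0
[520.00256211 179.09932285 330.02920019] [-1.79904842e+02  4.80786205e-02  8.99587938e+01]
time: 1.82
tool_pos: [520.0, -69.1, 330.9]
tcp_rot: [-180.0, -0.0, 90.1]
ft_force: [0.7, 0.5, -0.0]
finger_gap: 85.2
grip_force: 0.0
[520.04619089 -68.88514043 331.07423316] [-1.79978970e+02 -1.53321010e-02  9.00921835e+01]
```

View pics/L.png

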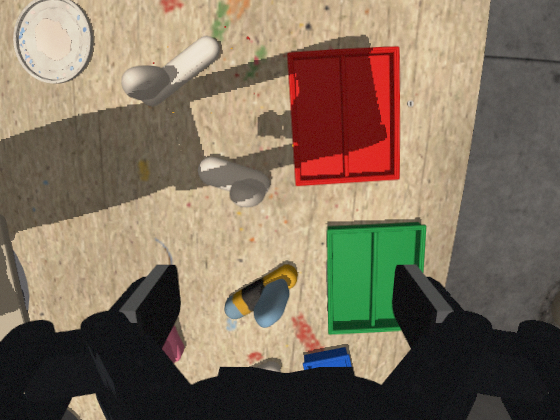

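View pics/R.png

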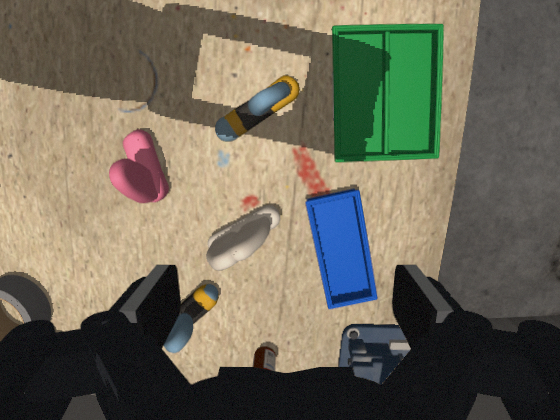

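L shows bare single castings at (170,75) and (235,180), the red tray (345,118) and the green tray (375,278). R shows painted castings at (258,105) and (195,318), the twin (243,235), the blue tray (340,248), the pink look-alike (140,165) and the bottle (265,358). Next: measure the trays and rough casting positions.

```bash
cat > trays.py <<'E'
from h import *; import pickle
L,R=[pickle.load(open(f+'.pkl','rb')) for f in 'LR']
def tray(s,n):
    b=s["img"].astype(int); rr,g,bl=b[...,0],b[...,1],b[...,2]
    m={'red':(rr>2.5*g)&(rr>2.5*bl)&(rr>60),'green':(g>1.5*rr)&(g>1.4*bl)&(g>40),'blue':(bl>1.6*g)&(bl>2*rr)&(bl>70)}[n].astype(np.uint8)
    m=cv2.morphologyEx(m,cv2.MORPH_OPEN,np.ones((3,3)))
    c=max(cv2.findContours(m,0,2)[0],key=cv2.contourArea)
    w=cast(s,c[:,0],24).astype(np.float32); q=cv2.boxPoints(cv2.minAreaRect(w))
    e=[q[1]-q[0],q[2]-q[1]]; l=[np.hypot(*v) for v in e]; v=e[int(np.argmax(l))]
    print(n,q.mean(0).round(1),np.round(l,1),"y-axis deg",round(float(np.degrees(np.arctan2(v[1],v[0]))%180),1))
tray(L,'red');tray(L,'green');tray(R,'green');tray(R,'blue')
for s,n,p in((L,'bareA',[[170,75]]),(L,'bareB',[[235,180]]),(R,'paintA',[[258,105]]),(R,'twin',[[243,235]]),(R,'paintB',[[195,318]]),(R,'bottle',[[265,358]])): print(n,cast(s,p,50).round(0))
for s in(L,R): print(-s["R"].T@s["t"])
E
python3 trays.py
```

```text
red [591.1 236.5] [159.4 131.5] y-axis deg 93.9
green [641.5  19.6] [164.2 132.3] y-axis deg 92.8
green [641.7  17. ] [159.8 132.2] y-axis deg 92.7
blue [ 594.8 -185.2] [161.9  69.8] y-axis deg 102.6
bareA [[389. 285.]]
bareB [[459. 164.]]
paintA [[487.   2.]]
twin [[ 466. -153.]]
paintB [[ 397. -272.]]
bottle [[ 490. -335.]]
[519.45734299 246.52976844 473.00949854]
[519.34449327  -2.24104561 473.58395434]
```

```bash
cat > look.py <<'E'
import sys,pickle; from h import *
n=sys.argv[1]; pickle.dump(snap('wrist','v_'+n),open(n+'.pkl','wb'))
E
python3 -m handwheel '{"series": [[[-27,-12.3,0,0,0,0,1],[-27,-12.3,0,0,0,0,1],[-27,-12.3,0,0,0,0,1],[-27,-12.3,0,0,0,0,1],[-27,-12.3,0,0,0,0,1],[-27,-12.3,0,0,0,0,1],[-27,-12.3,0,0,0,0,1]]]}'
python3 look.py paintB
python3 -m handwheel '{"series": [[[12,7,0,0,0,0,1],[12,7,0,0,0,0,1],[12,7,0,0,0,0,1],[12,7,0,0,0,0,1],[12,7,0,0,0,0,1]]]}'
python3 look.py twin
python3 -m handwheel '{"series": [[[15.5,2,0,0,0,0,1],[15.5,2,0,0,0,0,1],[15.5,2,0,0,0,0,1],[15.5,2,0,0,0,0,1],[15.5,2,0,0,0,0,1]]]}'
python3 look.py paintA
python3 -m handwheel '{"series": [[[16,-3,0,0,0,0,1],[16,-3,0,0,0,0,1],[16,-3,0,0,0,0,1],[16,-3,0,0,0,0,1],[16,-3,0,0,0,0,1]]]}'
python3 look.py bareB
python3 -m handwheel '{"series": [[[12,-7,0,0,0,0,1],[12,-7,0,0,0,0,1],[12,-7,0,0,0,0,1],[12,-7,0,0,0,0,1],[12,-7,0,0,0,0,1]]]}'
python3 look.py bareA
python3 - <<'E'
from h import *; import pickle
T=[]
for n,p in dict(paintB=(397,-272),twin=(466,-153),paintA=(487,2),bareB=(459,164),bareA=(389,285)).items():
    s=pickle.load(open(n+'.pkl','rb')); C=-s["R"].T@s["t"]
    X=s["R"]@np.array([*p,50])+s["t"]; u,v=(s["mtx"]@(X/X[2]))[:2].astype(int); u0,v0=max(u-85,0),max(v-70,0)
    i=s["img"][v0:v0+145,u0:u0+170,::-1]; i=cv2.resize(i,None,fx=1.5,fy=1.5,interpolation=2)
    j=np.zeros((220,260,3),np.uint8); i=i[:220,:260]; j[:i.shape[0],:i.shape[1]]=i; T.append(j); print(n,u0,v0,C.round(0))
T.append(T[0]*0)
cv2.imwrite('pics/mont.png',np.vstack([np.hstack(T[:3]),np.hstack(T[3:])]))
E
```

```text
time: 2.75
tool_pos: [397.7, -339.0, 331.2]
tcp_rot: [180.0, -0.0, 90.1]
ft_force: [-0.2, 0.8, 0.3]
finger_gap: 85.4
grip_force: 0.0
time: 3.42
tool_pos: [466.7, -220.4, 331.3]
tcp_rot: [-180.0, 0.0, 90.0]
ft_force: [-0.4, -0.9, -0.4]
finger_gap: 85.4
grip_force: 0.0
time: 4.1
tool_pos: [486.9, -66.2, 331.3]
tcp_rot: [-180.0, 0.0, 89.9]
ft_force: [0.4, -0.1, -0.4]
finger_gap: 85.4
grip_force: 0.0
time: 4.78
tool_pos: [457.3, 93.7, 331.3]
tcp_rot: [180.0, 0.0, 89.9]
ft_force: [0.1, 0.2, 0.2]
finger_gap: 85.4
grip_force: 0.0
time: 5.45
tool_pos: [387.9, 213.6, 331.2]
tcp_rot: [180.0, 0.0, 89.9]
ft_force: [0.2, 0.4, -0.4]
finger_gap: 85.4
grip_force: 0.0
paintB 200 38 [ 397. -272.  474.]
twin 200 37 [ 466. -153.  474.]
paintA 201 36 [486.   1. 474.]
bareB 202 34 [457. 161. 474.]
bareA 202 33 [387. 281. 474.]
```

View pics/mont.png

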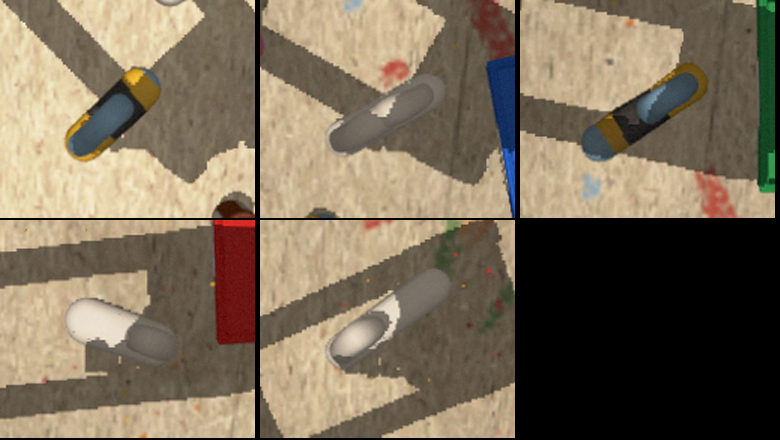

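The montage shows, by foot length, paintB (112,114) as painted_short with its paddle to the SW and paintA (645,113) as painted_long with its paddle to the NE. bareB (122,333) is bare_short with its paddle to the SE, bareA (390,318) is bare_long with its paddle to the SW, and the white piece at (387,115) is the twin. The pink look-alike isn't in any of these crops. Next I calculate the grasps and placings.

```bash
cat > plan.py <<'E'
from h import *; import pickle
# name: (picture, crop u0,v0, montage col,row, foot end -y, foot end +y, grip y, tray centre, tray y deg, bay x)
G=((641.6,18.3),92.8);Rd=((591.1,236.5),93.9);B=((594.8,-185.2),102.6)
P=dict(painted_short=('paintB',200,38,0,0,(158,69),(68,158),6,G,-31),
 bare_twin=('twin',200,37,260,0,(330,151),(445,80),0,B,0),
 painted_long=('paintA',201,36,520,0,(584,157),(706,67),20,G,31),
 bare_short=('bareB',202,34,0,220,(66,311),(177,355),23,Rd,-31),
 bare_long=('bareA',202,33,260,220,(450,272),(330,366),27,Rd,31))
for n,(f,u0,v0,c,w,a,b,off,(tc,ty),bx) in P.items():
    s=pickle.load(open(f+'.pkl','rb'))
    e=cast(s,[((p[0]-c)/1.5+u0,(p[1]-w)/1.5+v0) for p in(a,b)],12)
    d=e[1]-e[0];l=np.hypot(*d);d/=l;m=e.mean(0);g=m+off*d
    yd=np.degrees(np.arctan2(d[1],d[0]))
    t=ty if np.cos(np.radians(ty-yd))>0 else ty+180
    u=np.array([np.cos(np.radians(ty-90)),np.sin(np.radians(ty-90))]);v=np.array([np.cos(np.radians(t)),np.sin(np.radians(t))])
    q=np.array(tc)+bx*u+off*v
    # turn of tool about its own z (down) is minus the turn about world z; closing starts along world x (0 deg)
    gy=(yd-90+90)%180-90; dt=(t-yd+180)%360-180
    print(n,"len",l.round(1),"mid",m.round(1),"foot",yd.round(1),"| grip",g.round(1),"close yaw",gy.round(1),"| place",q.round(1),"close yaw",round(gy+dt,1))
E
python3 plan.py; python3 -c "
from h import *
rel(0,0,0,0)"
```

```text
painted_short len 104.0 mid [ 383.2 -278. ] foot -136.0 | grip [ 378.9 -282.2] close yaw -46.0 | place [610.9  10.8] close yaw 2.8
bare_twin len 111.3 mid [ 464.2 -159.9] foot 31.2 | grip [ 464.2 -159.9] close yaw -58.8 | place [ 594.8 -185.2] close yaw 12.6
painted_long len 124.4 mid [483.4  -1.8] foot 35.8 | grip [499.6   9.8] close yaw -54.2 | place [671.6  39.8] close yaw 2.8
bare_short len 98.2 mid [453.5 160.1] foot -21.3 | grip [474.9 151.7] close yaw 68.7 | place [561.7 211.4] close yaw 3.9
bare_long len 123.9 mid [389.9 292.1] foot -142.7 | grip [368.5 275.7] close yaw -52.7 | place [623.9 211.7] close yaw 3.9
rel [-21.44 -38.74  33.13] [-0.     0.001 -0.002] joints [ 22. -18.  99.  -0.  99.  22.]
```

```bash
python3 -m handwheel '{"series": [[[6.2,-1.9,14,0,0,0.92,0.8],[6.2,-1.9,14,0,0,0.92,0.8],[6.2,-1.9,14,0,0,0.92,0.8],[6.2,-1.9,14,0,0,0.92,0.8],[6.2,-1.9,14,0,0,0.92,0.8],[6.2,-1.9,14,0,0,0.92,0.8],[6.2,-1.9,18,0,0,0.92,0.8],[6.2,-1.9,23,0,0,0.92,0.8],[6.2,-1.9,27.5,0,0,0.92,0.8],[6.2,-1.9,27.5,0,0,0.92,0.8]]]}' 40
python3 - <<'E'
from h import *
snap('scene','s1'); rel(368.5,275.7,56,-52.7)
i=cv2.imread('pics/s1.png')[110:260,140:340]; cv2.imwrite('pics/s1c.png',cv2.resize(i,None,fx=3,fy=3))
E
```

```text
time: 6.75
tool_pos: [365.4, 274.6, 52.8]
tcp_rot: [-180.0, 0.5, 37.4]
ft_force: [-0.2, 0.1, 1.0]
finger_gap: 68.0
grip_force: 0.0
rel [ 0.09  0.09 -0.05] [-0.     0.004  0.002] joints [ 31.  -5. 117.  -0.  68.  83.]
```

View pics/s1c.png

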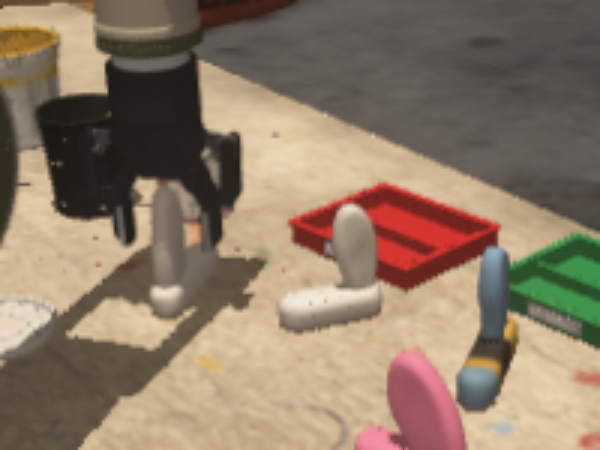

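The crop shows the open fingers straddling bare_long's paddle (170,235). Closing and lifting.

```bash
python3 -m handwheel '{"series": [[[0,0,0,0,0,0,0],[0,0,0,0,0,0,0],[0,0,0,0,0,0,0],[0,0,0,0,0,0,0],[0,0,0,0,0,0,0],[0,0,0,0,0,0,0],[0,0,-5,0,0,0,0],[0,0,-10,0,0,0,0],[0,0,-15,0,0,0,0],[0,0,-15,0,0,0,0]]]}' 40
python3 - <<'E'
from h import *
snap('scene','s2'); rel(623.9,211.7,200,3.9)
E
```

```text
time: 8.05
tool_pos: [370.7, 278.7, 212.2]
tcp_rot: [179.9, -0.6, 37.3]
ft_force: [-0.3, 0.3, -2.1]
finger_gap: 19.5
grip_force: 39.5
rel [16.22 20.69  1.03] [ 0.003 -0.005 -0.988] joints [ 31. -14. 108.   0.  85.  83.]
```

```bash
python3 -m handwheel '{"series": [[[16.2,20.7,0.5,0,0,-0.988,0],[16.2,20.7,0.5,0,0,-0.988,0],[16.2,20.7,0.5,0,0,-0.988,0],[16.2,20.7,0.5,0,0,-0.988,0],[16.2,20.7,0.5,0,0,-0.988,0],[16.2,20.7,0.5,0,0,-0.988,0],[16.2,20.7,0.5,0,0,-0.988,0],[16.2,20.7,0.5,0,0,-0.988,0]]]}'
python3 - <<'E'
from h import *
snap('scene','s3');s=snap('wrist','w3'); rel(623.9,211.7,61,3.9)
i=cv2.imread('pics/s3.png')[70:240,180:390]; cv2.imwrite('pics/s3c.png',np.hstack([cv2.resize(i,(400,324)),cv2.resize(cv2.imread('pics/w3.png'),(400,324))]))
E
```

```text
time: 9.1
tool_pos: [621.6, 210.5, 200.3]
tcp_rot: [-179.9, 0.0, 93.8]
ft_force: [1.4, -0.3, -0.1]
finger_gap: 19.4
grip_force: 39.7
rel [ 0.09  0.22 14.  ] [-0.  0. -0.] joints [14. 17. 78.  0. 85. 10.]
```

View pics/s3c.png

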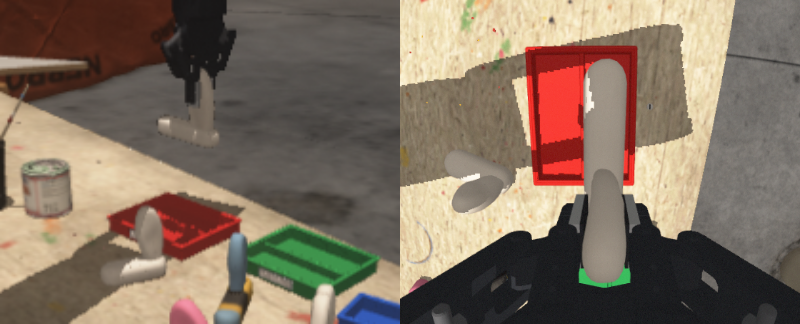

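The left crop shows the held casting upright with its foot level. The wrist view (right) shows the foot (605,120) lying parallel to the right bay. I check the far end of the foot (287,75 in original pixels).

Run:
```python
from h import *
s=snap('wrist','w4'); print(cast(s,[[287,76],[258,150],[315,150]],158).round(1), "end expected", (621.6-86*np.cos(np.radians(273.9)),210.5+86))
```

```text
[[616.1 293.3]
 [603.8 256.2]
 [632.8 258.2]] end expected (np.float64(615.7506850027887), 296.5)
```

```bash
python3 -m handwheel '{"series": [[[0.1,0.2,5,0,0,0,0],[0.1,0.2,10,0,0,0,0],[0.1,0.2,13,0,0,0,0],[0.1,0.2,13.9,0,0,0,0],[0.1,0.2,13.9,0,0,0,0],[0.1,0.2,13.9,0,0,0,0.5],[0.1,0.2,13.9,0,0,0,0.5],[0.1,0.2,13.9,0,0,0,0.5],[0.1,0.2,9,0,0,0,0.5],[0.1,0.2,4,0,0,0,0.5],[0.1,0.2,0,0,0,0,0.6],[0.1,0.2,0,0,0,0,0.6]]]}'; python3 -c "
from h import *
snap('scene','s5')
rel(474.9,151.7,56,68.7)"
```

```text
time: 10.75
tool_pos: [626.9, 212.3, 207.1]
tcp_rot: [179.5, -0.1, 93.9]
ft_force: [-0.2, 0.0, -0.0]
finger_gap: 51.0
grip_force: 0.0
rel [ -5.   -15.51  14.72] [ 0.005  0.002 -1.131] joints [14. 17. 77. -0. 86. 10.]
```

```bash
python3 -m handwheel '{"series": [[[-5,-15.3,1,0,0,-1.131,0.7],[-5,-15.3,1,0,0,-1.131,0.7],[-5,-15.3,1,0,0,-1.131,0.7],[-5,-15.3,1,0,0,-1.131,0.7],[-5,-15.3,1,0,0,-1.131,0.7],[-5,-15.3,1,0,0,-1.131,0.7],[-5,-15.3,1,0,0,-1.131,0.7],[-5,-15.3,1,0,0,-1.131,0.7]]]}'
python3 - <<'E'
from h import *
snap('scene','s6');s=snap('wrist','w6'); rel(474.9,151.7,56,68.7)
i=cv2.imread('pics/s5.png')[110:260,180:390]; cv2.imwrite('pics/s6c.png',np.hstack([cv2.resize(i,(400,300)),cv2.resize(cv2.imread('pics/w6.png'),(400,300))]))
E
```

```text
time: 11.8
tool_pos: [474.5, 151.2, 190.4]
tcp_rot: [-180.0, -0.1, 158.5]
ft_force: [1.2, -0.6, 0.6]
finger_gap: 59.6
grip_force: 0.0
rel [-1.000e-02  5.000e-02  1.348e+01] [-0.    -0.001 -0.003] joints [ 12.  -7. 104.   0.  83. -57.]
```

View pics/s6c.png

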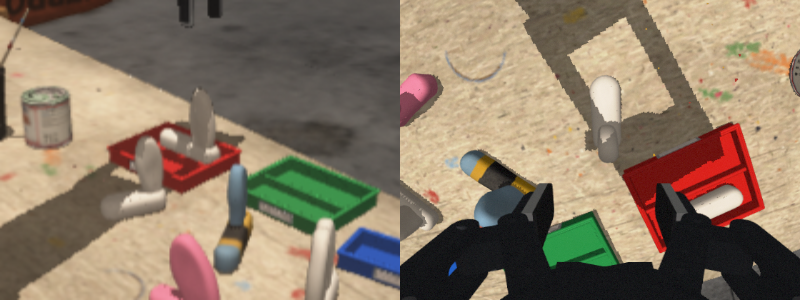

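bare_long stands in its bay (left crop 200,130), and the wrist view puts bare_short's paddle (605,140) on the tool line. Descending to grip and lifting.

```bash
python3 -m handwheel '{"series": [[[0,0,6,0,0,0,0.7],[0,0,11,0,0,0,0.7],[0,0,13.5,0,0,0,0.7],[0,0,13.5,0,0,0,0.7],[0,0,13.5,0,0,0,0],[0,0,13.5,0,0,0,0],[0,0,13.5,0,0,0,0],[0,0,13.5,0,0,0,0],[0,0,13.5,0,0,0,0],[0,0,8.5,0,0,0,0],[0,0,3.5,0,0,0,0],[0,0,-1,0,0,0,0]]]}' 40
python3 - <<'E'
from h import *
rel(561.7,211.4,200,3.9)
E
python3 -m handwheel '{"series": [[[0,0,0,0,0,0,0]]]}'
python3 - <<'E'
from h import *
rel(561.7,211.4,200,3.9)
E
```

```text
time: 13.4
tool_pos: [475.0, 151.3, 203.5]
tcp_rot: [180.0, 0.1, 158.7]
ft_force: [1.3, -0.2, -1.0]
finger_gap: 19.8
grip_force: 39.1
rel [-5.89  8.75  0.36] [1.000e-03 1.000e-03 1.131e+00] joints [ 12.  -8. 103.  -0.  84. -57.]
time: 13.52
tool_pos: [477.7, 151.9, 206.5]
tcp_rot: [179.7, 0.4, 158.7]
ft_force: [0.5, -0.7, -0.3]
finger_gap: 19.9
grip_force: 39.1
rel [-5.66  8.59  0.74] [0.009 0.004 1.131] joints [ 12.  -8. 103.  -0.  84. -57.]
```

```bash
python3 -m handwheel '{"series": [[[-5.8,8.7,0,0,0,1.131,0],[-5.8,8.7,0,0,0,1.131,0],[-5.8,8.7,0,0,0,1.131,0],[-5.8,8.7,0,0,0,1.131,0],[-5.8,8.7,0,0,0,1.131,0],[-5.8,8.7,0,0,0,1.131,0],[-5.8,8.7,0,0,0,1.131,0],[-5.8,8.7,0,0,0,1.131,0],[-5.8,8.7,0,0,0,1.131,0]]]}'
python3 - <<'E'
from h import *
rel(561.7,211.4,61,3.9)
E
```

```text
time: 14.65
tool_pos: [560.5, 211.3, 201.0]
tcp_rot: [-180.0, 0.0, 94.0]
ft_force: [-0.8, -0.0, -1.0]
finger_gap: 20.0
grip_force: 39.4
rel [1.0e-02 1.3e-01 1.4e+01] [-0.     0.     0.002] joints [16.  8. 88. -0. 84. 12.]
```

```bash
python3 -m handwheel '{"series": [[[0,0.1,5,0,0,0,0],[0,0.1,10,0,0,0,0],[0,0.1,13,0,0,0,0],[0,0.1,13.9,0,0,0,0],[0,0.1,13.9,0,0,0,0],[0,0.1,13.9,0,0,0,0.45],[0,0.1,13.9,0,0,0,0.45],[0,0.1,13.9,0,0,0,0.45],[0,0.1,9,0,0,0,0.45],[0,0.1,4,0,0,0,0.45],[0,0.1,0,0,0,0,0.6],[0,0.1,0,0,0,0,0.6]]]}'; python3 -c "
from h import *
snap('scene','s7')
rel(499.6,9.8,190,-54.2)"
```

```text
time: 16.15
tool_pos: [564.2, 212.2, 206.6]
tcp_rot: [179.5, -0.1, 93.9]
ft_force: [0.7, -0.1, -0.2]
finger_gap: 51.3
grip_force: 0.0
rel [-19.72  -7.69   1.31] [ 0.003 -0.003  1.014] joints [16.  8. 87.  0. 84. 12.]
```

```bash
python3 -m handwheel '{"series": [[[-19.7,-7.5,1,0,0,1.014,0.7],[-19.7,-7.5,1,0,0,1.014,0.7],[-19.7,-7.5,1,0,0,1.014,0.7],[-19.7,-7.5,1,0,0,1.014,0.7],[-19.7,-7.5,1,0,0,1.014,0.7],[-19.7,-7.5,1,0,0,1.014,0.7],[-19.7,-7.5,1,0,0,1.014,0.7],[-19.7,-7.5,1,0,0,1.014,0.7]]]}'
python3 - <<'E'
from h import *
snap('scene','s8');s=snap('wrist','w8'); rel(499.6,9.8,56,-54.2)
i=cv2.imread('pics/s8.png')[110:260,180:390]; cv2.imwrite('pics/s8c.png',np.hstack([cv2.resize(i,(400,300)),cv2.resize(cv2.imread('pics/w8.png'),(400,300))]))
E
```

```text
time: 17.2
tool_pos: [499.6, 9.9, 190.3]
tcp_rot: [-179.9, 0.1, 35.9]
ft_force: [-0.6, 0.2, 0.1]
finger_gap: 59.7
grip_force: 0.0
rel [-0.02 -0.   13.47] [-0.001  0.001  0.001] joints [ -5.  -7. 104.   0.  83.  49.]
```

View pics/s8c.png

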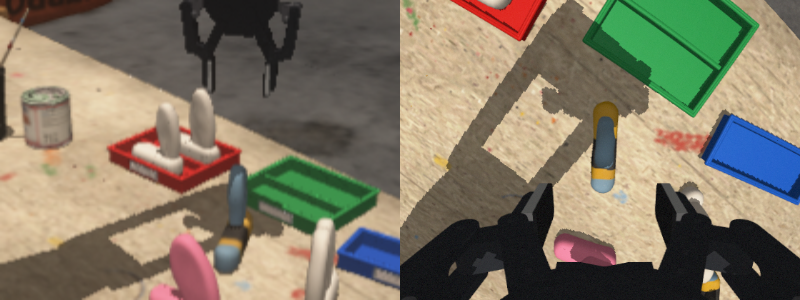

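Both bare singles stand in the red tray (left crop 170,130 and 203,125), and painted_long (605,145) is on the tool line, clear of the pink look-alike (585,250). Gripping.

```bash
python3 -m handwheel '{"series": [[[0,0,6,0,0,0,0.7],[0,0,11,0,0,0,0.7],[0,0,13.4,0,0,0,0.7],[0,0,13.4,0,0,0,0.7],[0,0,13.4,0,0,0,0],[0,0,13.4,0,0,0,0],[0,0,13.4,0,0,0,0],[0,0,13.4,0,0,0,0],[0,0,13.4,0,0,0,0],[0,0,8.5,0,0,0,0],[0,0,3.5,0,0,0,0],[0,0,-1,0,0,0,0]]]}' 40; python3 -m handwheel '{"series": [[[0,0,0,0,0,0,0],[0,0,0,0,0,0,0]]]}'
python3 - <<'E'
from h import *
rel(671.6,39.8,200,2.8)
E
```

```text
time: 18.8
tool_pos: [500.5, 9.7, 203.9]
tcp_rot: [179.9, -0.1, 35.8]
ft_force: [0.6, 0.3, -1.0]
finger_gap: 19.0
grip_force: 39.3
time: 19.05
tool_pos: [500.1, 9.7, 201.1]
tcp_rot: [180.0, -0.0, 35.8]
ft_force: [0.3, -0.1, -1.3]
finger_gap: 18.9
grip_force: 39.3
rel [15.67  7.6   0.11] [ 0.    -0.    -0.995] joints [ -5.  -7. 103.  -0.  84.  49.]
```

```bash
python3 -m handwheel '{"series": [[[15.7,7.6,0,0,0,-0.995,0],[15.7,7.6,0,0,0,-0.995,0],[15.7,7.6,0,0,0,-0.995,0],[15.7,7.6,0,0,0,-0.995,0],[15.7,7.6,0,0,0,-0.995,0],[15.7,7.6,0,0,0,-0.995,0],[15.7,7.6,0,0,0,-0.995,0],[15.7,7.6,0,0,0,-0.995,0],[15.7,7.6,0,0,0,-0.995,0]]]}'
python3 - <<'E'
from h import *
rel(671.6,39.8,61,2.8); snap('wrist','w9')
E
```

```text
time: 20.18
tool_pos: [671.7, 39.9, 200.8]
tcp_rot: [-180.0, -0.0, 92.8]
ft_force: [-0.2, -0.1, -0.6]
finger_gap: 18.8
grip_force: 39.3
rel [-1.000e-02 -0.000e+00  1.398e+01] [-0.001 -0.    -0.001] joints [-1. 20. 74. -0. 86. -4.]
```

View pics/w9.png

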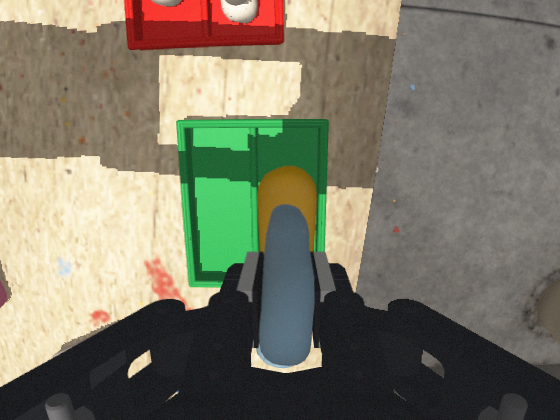

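The wrist view shows painted_long above the right-hand bay, the end of its foot at (288,166), where it should be. Lowering.

```bash
python3 -m handwheel '{"series": [[[0,0,5,0,0,0,0],[0,0,10,0,0,0,0],[0,0,13,0,0,0,0],[0,0,13.9,0,0,0,0],[0,0,13.9,0,0,0,0],[0,0,13.9,0,0,0,0.45],[0,0,13.9,0,0,0,0.45],[0,0,13.9,0,0,0,0.45],[0,0,9,0,0,0,0.45],[0,0,4,0,0,0,0.45],[0,0,0,0,0,0,0.6],[0,0,0,0,0,0,0.6]]]}'; python3 -c "
from h import *
snap('scene','s10')
rel(464.2,-159.9,190,-58.8)"
```

```text
time: 21.72
tool_pos: [674.7, 39.9, 207.1]
tcp_rot: [179.5, 0.0, 92.8]
ft_force: [0.5, 0.0, 0.2]
finger_gap: 51.5
grip_force: 0.0
rel [-18.93 -21.88   1.31] [ 0.004 -0.002  1.075] joints [-1. 19. 74. -0. 86. -4.]
```

```bash
python3 -m handwheel '{"series": [[[-18.9,-21.6,1,0,0,1.075,0.7],[-18.9,-21.6,1,0,0,1.075,0.7],[-18.9,-21.6,1,0,0,1.075,0.7],[-18.9,-21.6,1,0,0,1.075,0.7],[-18.9,-21.6,1,0,0,1.075,0.7],[-18.9,-21.6,1,0,0,1.075,0.7],[-18.9,-21.6,1,0,0,1.075,0.7],[-18.9,-21.6,1,0,0,1.075,0.7],[-18.9,-21.6,1,0,0,1.075,0.7]]]}'
python3 - <<'E'
from h import *
s=snap('wrist','w11'); rel(464.2,-159.9,56,-58.8)
i=cv2.imread('pics/s10.png')[110:330,180:480]; cv2.imwrite('pics/s11c.png',np.hstack([cv2.resize(i,(400,300)),cv2.resize(cv2.imread('pics/w11.png'),(400,300))]))
E
```

```text
time: 22.9
tool_pos: [465.6, -159.0, 190.9]
tcp_rot: [-180.0, 0.0, 31.4]
ft_force: [-0.1, 0.5, 0.5]
finger_gap: 60.1
grip_force: 0.0
rel [-1.70e-01  1.00e-02  1.35e+01] [-0.     0.     0.003] joints [-25.  -8. 105.   0.  83.  34.]
```

View pics/s11c.png

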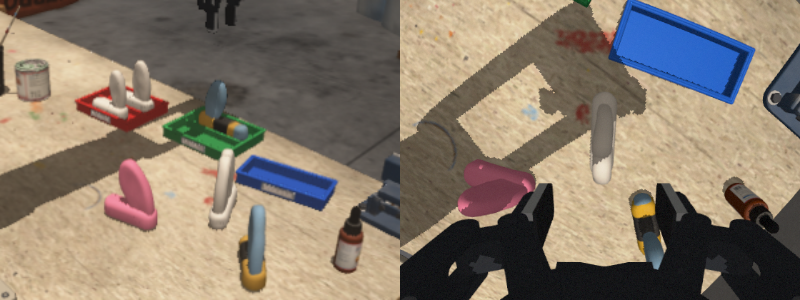

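painted_long stands in the green tray (left crop 218,105). The twin (603,135) is on the tool line, clear of the pink one and the bottle. Gripping.

```bash
python3 -m handwheel '{"series": [[[-0.1,0,6,0,0,0,0.7],[-0.1,0,11,0,0,0,0.7],[-0.1,0,13.5,0,0,0,0.7],[-0.1,0,13.5,0,0,0,0.7],[-0.1,0,13.5,0,0,0,0],[-0.1,0,13.5,0,0,0,0],[-0.1,0,13.5,0,0,0,0],[-0.1,0,13.5,0,0,0,0],[-0.1,0,13.5,0,0,0,0],[-0.1,0,8.5,0,0,0,0],[-0.1,0,3.5,0,0,0,0],[-0.1,0,-1,0,0,0,0]]]}' 40; python3 -m handwheel '{"series": [[[0,0,0,0,0,0,0],[0,0,0,0,0,0,0]]]}'
python3 - <<'E'
from h import *
rel(594.8,-185.2,200,12.6)
E
```

```text
time: 24.45
tool_pos: [464.7, -160.0, 203.6]
tcp_rot: [179.9, -0.0, 31.2]
ft_force: [0.4, -0.4, -0.3]
finger_gap: 19.7
grip_force: 41.0
time: 24.7
tool_pos: [464.4, -159.9, 200.9]
tcp_rot: [-180.0, 0.0, 31.2]
ft_force: [-0.0, 0.6, -1.3]
finger_gap: 19.9
grip_force: 41.0
rel [9.84 8.92 0.09] [-0.     0.    -1.246] joints [-25.  -9. 105.  -0.  84.  34.]
```

```bash
python3 -m handwheel '{"series": [[[9.8,8.9,0,0,0,-1.246,0],[9.8,8.9,0,0,0,-1.246,0],[9.8,8.9,0,0,0,-1.246,0],[9.8,8.9,0,0,0,-1.246,0],[9.8,8.9,0,0,0,-1.246,0],[9.8,8.9,0,0,0,-1.246,0],[9.8,8.9,0,0,0,-1.246,0],[9.8,8.9,0,0,0,-1.246,0],[9.8,8.9,0,0,0,-1.246,0],[9.8,8.9,0,0,0,-1.246,0]]]}'
python3 - <<'E'
from h import *
rel(594.8,-185.2,61,12.6); snap('wrist','w12')
E
```

```text
time: 25.95
tool_pos: [594.3, -185.2, 200.8]
tcp_rot: [-180.0, -0.0, 102.5]
ft_force: [0.8, 0.6, -1.4]
finger_gap: 19.7
grip_force: 40.4
rel [-0.02  0.05 13.98] [-0.001 -0.    -0.001] joints [-22.  12.  84.  -0.  85. -35.]
```

View pics/w12.png

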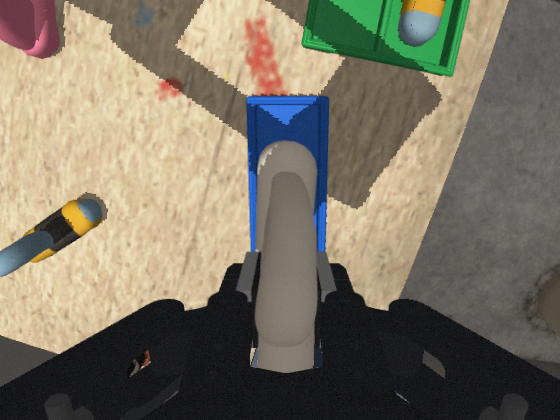

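The twin is centred over the blue bay (288,180) and aligned with it. Lowering.

```bash
python3 -m handwheel '{"series": [[[0,0,5,0,0,0,0],[0,0,10,0,0,0,0],[0,0,13,0,0,0,0],[0,0,13.9,0,0,0,0],[0,0,13.9,0,0,0,0],[0,0,13.9,0,0,0,0.45],[0,0,13.9,0,0,0,0.45],[0,0,13.9,0,0,0,0.45],[0,0,9,0,0,0,0.45],[0,0,4,0,0,0,0.45],[0,0,0,0,0,0,0.6],[0,0,0,0,0,0,0.6],[0,0,0,0,0,0,0.6]]]}' || true; python3 -c "
from h import *
rel(378.9,-282.2,190,-46)"
```

```text
rel [ -4.79 -23.15   1.11] [-0.     0.     1.022] joints [-22.  12.  84.  -0.  85. -35.]schema error: expected 1 to 12 rows
```

```bash
python3 -m handwheel '{"series": [[[0,0,5,0,0,0,0],[0,0,10,0,0,0,0],[0,0,13,0,0,0,0],[0,0,13.9,0,0,0,0],[0,0,13.9,0,0,0,0],[0,0,13.9,0,0,0,0.45],[0,0,13.9,0,0,0,0.45],[0,0,13.9,0,0,0,0.45],[0,0,9,0,0,0,0.45],[0,0,4,0,0,0,0.45],[0,0,0,0,0,0,0.6],[0,0,0,0,0,0,0.6]]]}'
python3 -m handwheel '{"series": [[[-4.8,-23.1,0.5,0,0,1.022,0.6],[-4.8,-23.1,0.5,0,0,1.022,0.6],[-4.8,-23.1,0.5,0,0,1.022,0.6],[-4.8,-23.1,0.5,0,0,1.022,0.6],[-4.8,-23.1,0.5,0,0,1.022,0.6],[-4.8,-23.1,0.5,0,0,1.022,0.6],[-4.8,-23.1,0.5,0,0,1.022,0.6],[-4.8,-23.1,0.5,0,0,1.022,0.6]]]}'
python3 - <<'E'
from h import *
s=snap('wrist','w13'); snap('scene','s13'); rel(378.9,-282.2,56,-46)
i=cv2.imread('pics/s13.png')[110:330,180:480]; cv2.imwrite('pics/s13c.png',np.hstack([cv2.resize(i,(400,300)),cv2.resize(cv2.imread('pics/w13.png'),(400,300))]))
E
```

```text
time: 27.5
tool_pos: [597.1, -186.3, 206.8]
tcp_rot: [179.6, 0.3, 102.6]
ft_force: [1.2, 0.1, -0.5]
finger_gap: 51.0
grip_force: 0.0
time: 28.5
tool_pos: [379.5, -282.2, 195.7]
tcp_rot: [-179.9, 0.0, 44.2]
ft_force: [-0.0, 0.3, 0.3]
finger_gap: 51.0
grip_force: 0.0
rel [-0.04 -0.05 14.  ] [-0.001  0.     0.003] joints [-43. -11. 107.  -0.  84.   3.]
```

View pics/s13c.png

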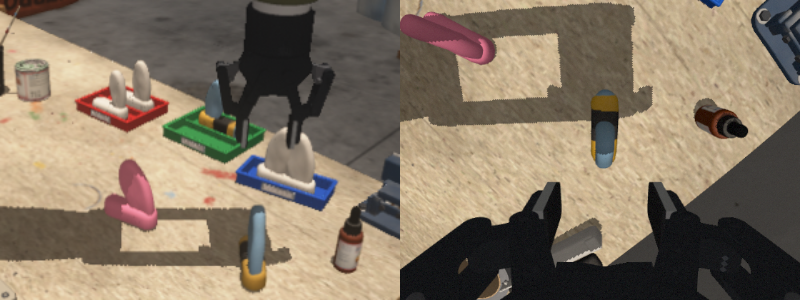

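The twin stands in the blue tray (left crop 290,165). painted_short (604,130), the blue, black and yellow one rather than the pink at (455,35), is on the tool line. The bottle (715,118) is about 120 mm to the side. Gripping.

```bash
python3 -m handwheel '{"series": [[[0,0,6,0,0,0,0.6],[0,0,11,0,0,0,0.6],[0,0,14,0,0,0,0.6],[0,0,14,0,0,0,0.6],[0,0,14,0,0,0,0],[0,0,14,0,0,0,0],[0,0,14,0,0,0,0],[0,0,14,0,0,0,0],[0,0,14,0,0,0,0],[0,0,8.5,0,0,0,0],[0,0,3.5,0,0,0,0],[0,0,-0.5,0,0,0,0]]]}' 40; python3 -m handwheel '{"series": [[[0,0,0,0,0,0,0],[0,0,0,0,0,0,0]]]}'
python3 - <<'E'
from h import *
rel(610.9,10.8,200,2.8)
E
```

```text
time: 30.1
tool_pos: [380.1, -283.0, 204.5]
tcp_rot: [179.8, -0.0, 44.1]
ft_force: [-0.3, -0.4, -1.2]
finger_gap: 18.6
grip_force: 40.0
time: 30.35
tool_pos: [379.4, -282.4, 201.0]
tcp_rot: [180.0, 0.0, 44.1]
ft_force: [0.8, -0.3, -1.2]
finger_gap: 18.6
grip_force: 40.0
rel [37.02 -4.98  0.09] [ 0.     0.    -0.851] joints [-43. -12. 107.  -0.  85.   3.]
```

```bash
python3 -m handwheel '{"series": [[[37,-5,0,0,0,-0.851,0],[37,-5,0,0,0,-0.851,0],[37,-5,0,0,0,-0.851,0],[37,-5,0,0,0,-0.851,0],[37,-5,0,0,0,-0.851,0],[37,-5,0,0,0,-0.851,0],[37,-5,0,0,0,-0.851,0],[37,-5,0,0,0,-0.851,0],[37,-5,0,0,0,-0.851,0],[37,-5,0,0,0,-0.851,0]]]}'
python3 - <<'E'
from h import *
rel(610.9,10.8,61,2.8); snap('wrist','w14')
E
```

```text
time: 31.6
tool_pos: [610.4, 9.5, 201.5]
tcp_rot: [180.0, 0.0, 92.7]
ft_force: [0.0, 0.7, -0.9]
finger_gap: 18.8
grip_force: 40.0
rel [ 0.13  0.06 14.05] [ 0.     0.    -0.002] joints [-4. 10. 86. -0. 84. -7.]
```

View pics/w14.png

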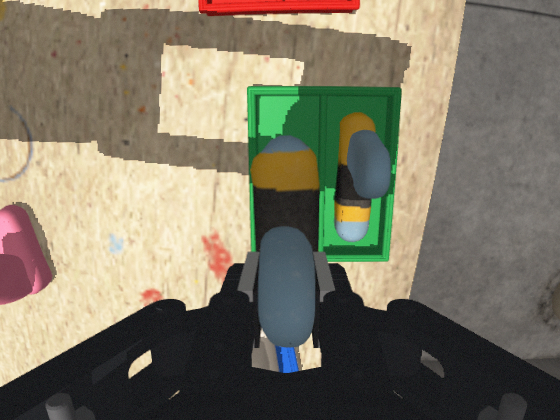

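painted_short is above the left-hand bay, the end of its foot at (287,137) as expected, next to painted_long (358,175). Lowering.

```bash
python3 -m handwheel '{"series": [[[0.1,0,5,0,0,0,0],[0.1,0,10,0,0,0,0],[0.1,0,13,0,0,0,0],[0.1,0,13.9,0,0,0,0],[0.1,0,13.9,0,0,0,0],[0.1,0,13.9,0,0,0,0.45],[0.1,0,13.9,0,0,0,0.45],[0.1,0,13.9,0,0,0,0.45],[0.1,0,9,0,0,0,0.45],[0.1,0,4,0,0,0,0.45],[0.1,0,-6,0,0,0,0.6],[0.1,0,-10,0,0,0,0.6]]]}'
python3 -m handwheel '{"series": [[[0,-8,-3,0,0,0,0.6],[0,-8,-3,0,0,0,0.6],[0,-8,-3,0,0,0,0.6],[0,-8,-3,0,0,0,0.6],[0,-8,-3,0,0,0,0.6],[0,-8,-3,0,0,0,0.6]]]}'
python3 - <<'E'
from h import *
snap('wrist','w15'); snap('scene','s15')
i=cv2.imread('pics/s15.png')[110:330,180:480]; cv2.imwrite('pics/s15c.png',np.hstack([cv2.resize(i,(400,300)),cv2.resize(cv2.imread('pics/w15.png'),(400,300))]))
E
```

```text
time: 33.15
tool_pos: [610.3, 11.7, 288.2]
tcp_rot: [-180.0, -0.0, 92.8]
ft_force: [1.0, -0.1, 1.1]
finger_gap: 51.2
grip_force: 0.0
time: 33.9
tool_pos: [531.0, 7.8, 315.4]
tcp_rot: [-179.9, -0.0, 92.8]
ft_force: [0.9, 0.1, -0.0]
finger_gap: 51.5
grip_force: 0.0
```

View pics/s15c.png

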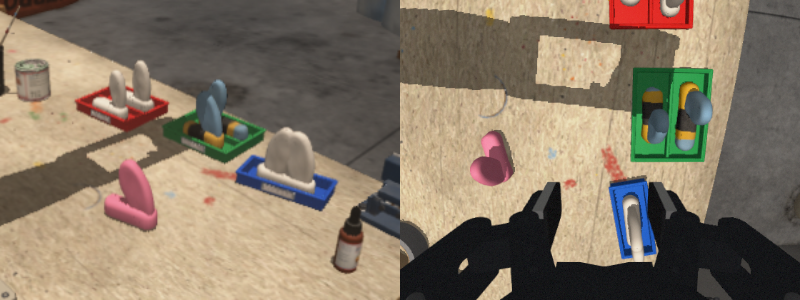

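All five castings stand in their bays: red (110,95 and 140,85), green (210,120) and blue (290,160). The tin and the bottle have not moved. Handing in.

```bash
python3 -c "
from bench import r
print(r.hand_in())"
```

```text
the job is handed in; nothing more can be done
None
```

I handed in the job at about 34 s: in the last picture all five castings stand upright in their bays and the tin and bottle look unmoved, but the hand-in returned no verdict.

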